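# Repack the nucleus cassette and snap the instrument case shut

### The job

The green instrument case will not close because the yellow cassette was put back standing on edge in the narrow slot. Take it out, lay it flat with its black handle up in the wide pocket of the case, then press the lid down past its catch until it is fully shut. Leave the red bottle, mug, loose wedge, spatula and shell stand where they are.

Things in the scene. Friction and masses are not known exactly. Their poses are not given: they have to be found in the camera images.
- case: Fixed green case, 130 (x) by 140 (y) mm, rim 60 high, walls 5, floor 4. Origin: centre of underside, z up. A divider at x = -30 mm (4 thick, top at 29) parts the narrow slot (x -60 to -32) from the wide pocket (x -28 to +60, centre x +16, y 0); both span y -65 to +65. Lid hinged on the +y rim, catch outside the -y wall.
- lid (a joint): Lid angle in rad: 0 = fully shut, about 1.57 = upright, at most 1.95. The stiff hinge holds the lid wherever it is left (about 2 N at its free edge moves it). Pushed down it stops on a spring catch at about 0.08 rad; about 10 to 15 N down near the free edge snaps it past to 0.
- lid_hinge (a point): On the lid's hinge axis, at its underside, 60.5 mm above the bench, at case y = +70 mm. Axes of the lid: x along the hinge, z out of its outer face (up when shut). The lid runs 160 mm from here along its own -y (a yellow tab ends at 180 mm); 130 mm wide, 8 mm thick, 0.25 kg.
- lid_press (a point): Point on the outer (upper) face of the lid where to press: middle of its width, 125 mm from the hinge. Axes as the lid's.
- cassette: Yellow closed box 80 (x) by 120 (y) by 24 (z) mm, 0.2 to 0.4 kg; black rib handle on its top face, 14 mm thick (x), 70 long (y), z 24 to 48 mm. Origin: centre of bottom face; z towards the handle. At first it stands in the slot on its +x side (x down), handle over the wide pocket, top edge 84 mm above the bench.
- mat: Dark blue-grey work mat, 260 (x) by 220 (y) by 3 mm, fixed and clear: a place to put things down. Origin: centre of its underside.
- bottle: Closed red bottle, 54 mm across, 130 mm high; bystander. Origin: centre of its underside.
- mug: Amber mug, 80 mm across, 95 mm high, handle at its +y; bystander. Origin: centre of its underside.
- wedge: Loose reddish wooden wedge bar 110 (x) by 24 by 18 mm, by itself on the bench; bystander. Origin: centre of its underside.
- spatula: Spatula 180 mm long, lying flat along its x; bystander.
- stand: Steel shell-holder stand: base 90 by 110 mm, post and clamp up to about 200 mm high; bystander. Origin: centre of its underside.
Mind the look-alikes: they are no part of the job. There is more than one size of the case; the one meant has the size given above.

How it is judged:
By the outcome, as a careful person would: the job done as asked, in the order asked, and still so for the second after the job is handed in, with the robot touching nothing.
It also fails if it takes over 72 s, if anything falls off the work surface, if the arm or the gripper's body presses on something with over 40 N, if the wrist force passes 120 N, or if a joint passes its speed limit or range.

### The arm

A 6-joint arm with a two-finger parallel gripper is mounted at the origin on the work surface. World frame = base frame: x ahead of the robot, y to its left, z up, the work surface at z = 0. Lengths are in m, angles in rad, forces in N, time in s.
With the tool pointing down it reaches from about 0.3 to 0.775 m from the base axis. Payload 14.6 kg.
Tool frame: the origin (TCP) lies at the very end of the fingers, on their centre line; the grasp point (between the pads) lies 19 mm behind it; z points along the fingers, y is the line along which they close (so a half turn about z gives the same grasp; the last joint's range is limited). The gripper opens to 94 mm and grips with 3 to 60 N. Pads are 16 mm wide; open, the fingers measure 119 mm over their backs; the gripper's body (75 mm by 177 mm) begins 78 mm behind the grasp point.
Start: joints at [-1.177, 0.3, 1.521, -0, 1.321, -0.067], TCP at [0.245, -0.493, 0.205] pointing down, gripper open.
Joint ranges: [-3.03, 3.03], [-0.79, 2.21], [0.23, 2.52], [-1.04, 4.18], [0, 3.07], [-2.55, 2.55]. Speed limits (rad/s): [2.22, 2.22, 2.57, 3.14, 3.14, 3.14].

### API

Orientations are given as [roll, pitch, yaw] about the fixed x, y, z axes, in that order (R = Rz(yaw) Ry(pitch) Rx(roll)).
In Python, from station import ctrl gives the robot as it stands. The module is installed in compiled form; this text tells all that it offers.
- The arm moves only by the tool step_arm, never from a script. Its argument "deltas" is a list of rows, each an object with "dp": the shift along the tool's x, y, z scaled (see below), a list of three; "twist": the turn about the tool's z scaled (see below). In form: [{"dp": [tx, ty, tz], "twist": twist}, ...]. A call has 1 to 12 rows; each row shifts and turns the commanded pose from where the row before left it, along the tool's axes as they then stand; what a row does not reach is not made up. The controller multiplies each number of a shift by 0.04 m and each number of a turn by 4 degrees. A row lasts 1/10 s, in which the tool goes at most 50 mm and 8.59 degrees, less where a joint would pass 70% of its speed; a pose out of reach is approached as far as the arm can. A call with a number of a shift or a turn outside -1 to 1 is refused whole. A call with a gripper value outside its range is refused whole. "gripper" is the opening, from -1 (shut) to 1 (fully open), set as the call begins (left out, the last holds). The fingers move at their own pace and stop on an object; "squeeze" is the grip in N (left out, the last holds). Time passes only in rows, so rows that do not move let the fingers close. It gives the time, the measured TCP pose, the force, the opening and the grip force at its end, in the units of the state.
- ctrl.get_obs(): the state, without advancing time (a new reading comes with each control period).
- ctrl.camera(name): name is "scene" or "side" or "wrist"; returns (picture, depth): 400x640x3 uint8, red, green, blue; 400x640 float32, m along the optical axis (not along the pixel's ray), 0 where there is no reading.
- ctrl.get_calibration(name): a dict with "fx", "fy", "cx", "cy" (pixels), "distortion" ([k1, k2, p1, p2, k3] as OpenCV has them; the pictures are not rectified), "world_to_cam" (4x4, takes a point from world to camera coordinates); the wrist camera has in their place "hand_eye" (4x4, takes a point from camera to tool coordinates, whose origin is the TCP and whose axes are the flange's). Camera axes: x right, y down, z forward; pixel columns grow to the right and rows downward; lengths in m; the calibration is good to about 2 mm. A picture is of the moment at which its call begins: read the wrist's pose just before it. get_calibration takes no time and is no camera call.
- ctrl.hand_in(): hands the job in; it is judged then, once.
Trained networks look in the newest picture that a camera, given by its name, has taken for a name from the list of things; names that differ only in an ending like _2 or _b are one class to them, and where a whole thing is asked for, a point or a joint stands for the part that bears it (a point fixed in the world has none). Each returns a list of dicts, best first, with "conf" (0 to 1); they miss things now and then, are a little off and sometimes report something else, mostly with a low value. They report only what shows in the picture. A call takes as long as a camera call. They do not tell look-alikes from the thing itself.
- ctrl.spot_in(camera, label): "rect" ([left, top, right, bottom] as shares, 0 to 1, of the picture: columns of its width, rows of its height, round what is visible of it).
- ctrl.cut_out(camera, label): "pixels" (400x640 bool, what is visible of it) and "rect" ([left, top, right, bottom] as shares, 0 to 1, of the picture: columns of its width, rows of its height, round what is visible of it).
The state is a dict: "time_s": time; "qpos": joint angles; "joint_vel": joint speeds; "tau": joint torques, N m; "ee_pos": TCP position; "eef_rot": TCP orientation; "force": force on the tool from outside, world axes, zero at the start; "moment": the same for the moment, N m; "grip_width": finger opening in m; "grip_force": force on a finger pad.
Only numpy, scipy, OpenCV 4.12 (cv2) and the standard library are available. Lean on these libraries where they do the work, as an engineer would, in place of code of your own. Each camera call takes 0.05 s, during which the arm holds its last target. There are 200 camera calls.

## Working session

There is one attempt and no reset: what is moved stays moved. The work goes in short steps, Python scripts to look and compute and a tool call to move; the robot and the scene stay as the last step left them, time stands still between calls to the robot, and variables do not carry over. Pictures are saved under pics/ and viewed, at most 10 in all, crops included, and the job is handed in when it is done.

Besides the shell and the picture viewer there is one more tool, called after "Emit:" as name(argument=value, ...), one argument or row to a line, values as JSON. step_arm: Moves the arm, as the interface text tells. Its arguments: {"type":"object","properties":{"deltas":{"type":"array"},"gripper":{"type":"number"},"squeeze":{"type":"number"}},"required":["deltas"]}

```bash
mkdir -p pics; cat > h.py <<'E'
import numpy as np, cv2
from station import ctrl
from scipy.spatial.transform import Rotation as R
def pose():
    o=ctrl.get_obs(); T=np.eye(4); T[:3,:3]=R.from_euler('xyz',o['eef_rot']).as_matrix(); T[:3,3]=o['ee_pos']; return T
def grab(n):
    T=pose(); im,d=ctrl.camera(n); c=ctrl.get_calibration(n)
    W=T@np.array(c['hand_eye']) if n=='wrist' else np.linalg.inv(np.array(c['world_to_cam']))
    K=np.array([[c['fx'],0,c['cx']],[0,c['fy'],c['cy']],[0,0,1]]); D=np.array(c['distortion'])
    v,u=np.mgrid[:400,:640]
    p=cv2.undistortPoints(np.stack([u.ravel(),v.ravel()],1).astype(np.float64)[:,None],K,D)[:,0].reshape(400,640,2)
    P=np.concatenate([p*d[...,None],d[...,None]],2)
    return im,d,P@W[:3,:3].T+W[:3,3]
def save(im,f): cv2.imwrite('pics/'+f,np.ascontiguousarray(im[...,::-1]))
E
python3 - <<'E'
from h import *
ims=[]
for n in ['scene','side']:
    im,d,P=grab(n); save(im,n+'0.png'); np.save(n+'P.npy',P); np.save(n+'I.npy',im)
    for l in ['case','lid','cassette','mat','bottle','mug','wedge','spatula','stand']:
        for r in ctrl.cut_out(n,l)[:4]:
            m=r['pixels']&(d>0); rc=r['rect']
            print(n,l,round(r['conf'],2),(np.array(rc)*[640,400,640,400]).astype(int),np.median(P[m],0).round(3) if m.any() else None)
o=ctrl.get_obs(); print(o['time_s'],o['ee_pos'],o['eef_rot'],o['force'],o['grip_width'])
E
```

```text
scene case 0.97 [329 123 386 208] [0.584 0.219 0.085]
scene case 0.87 [277 119 338 170] [0.327 0.204 0.093]
scene lid 0.97 [278 118 336 159] [0.315 0.223 0.094]
scene lid 0.82 [346 120 388 175] [0.573 0.232 0.149]
scene cassette 0.85 [334 160 355 189] [0.545 0.136 0.068]
scene mat 0.92 [243 212 344 293] [ 0.576 -0.194  0.002]
scene bottle 0.62 [383 207 398 242] [0.8   0.012 0.071]
scene wedge 0.69 [352 250 368 273] [ 0.767 -0.106  0.016]
scene spatula 0.65 [204 263 259 301] [ 0.52  -0.394  0.004]
scene stand 0.87 [211 300 272 353] [ 0.65  -0.469  0.008]
side case 0.92 [245 192 320 262] [0.56  0.233 0.114]
side case 0.85 [344 225 442 339] [0.291 0.294 0.093]
side case 0.72 [321  68 350 134] [ 0.644 -0.464  0.016]
side lid 0.73 [346 225 442 314] [0.299 0.258 0.094]
side lid 0.6 [244 192 308 251] [0.566 0.24  0.153]
side lid 0.52 [259 158 271 186] [ 0.76  -0.098  0.017]
side cassette 0.76 [303 205 315 239] [0.527 0.125 0.082]
side mat 0.79 [280 148 382 202] [ 0.559 -0.174  0.002]
side bottle 0.89 [223 159 250 203] [0.773 0.034 0.075]
side wedge 0.55 [260 160 270 186] [ 0.759 -0.095  0.017]
side spatula 0.69 [345 137 400 150] [ 0.508 -0.389  0.004]
side spatula 0.52 [227 158 248 200] [0.772 0.035 0.082]
side stand 0.79 [324  67 350 135] [ 0.645 -0.462  0.031]
1.0 [ 0.2445714  -0.4926194   0.20546936] [3.14156820e+00 3.08810216e-06 4.60807654e-01] [ 0.16219172 -0.66733597 -0.35222696] 0.09404990710627839
```

View pics/scene0.png

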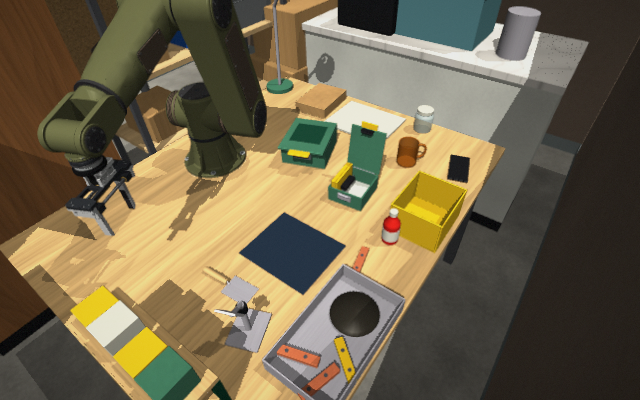

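View pics/side0.png

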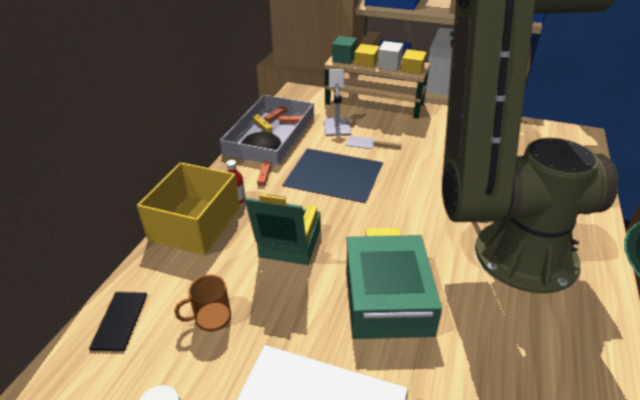

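Candidates: the open case with upright lid and yellow cassette at scene (353,180), the closed larger green case at (308,143), and a yellow bin at (428,210). By the description it is the first; I'll check it in a crop and measure it.

```bash
python3 - <<'E'
from h import *
im=np.load('sceneI.npy');save(cv2.resize(im[110:215,310:410],None,fx=5.5,fy=5.5,interpolation=cv2.INTER_CUBIC),'crop1.png')
for n in ['scene','side']:
    im=np.load(n+'I.npy').astype(int);P=np.load(n+'P.npy')
    reg=(abs(P[...,0]-.565)<.12)&(abs(P[...,1]-.15)<.13)
    g=reg&(im[...,1]>im[...,0]+15)&(P[...,2]>.02); y=reg&(im[...,0]>im[...,2]+60)&(im[...,1]>90)&(P[...,2]>.03)&(P[...,2]<.1)
    z=P[g][:,2]
    print(n,g.sum(),y.sum(),np.histogram(z,np.arange(.02,.26,.01))[0])
    lid=P[g&(P[...,2]>.09)]; c=lid.mean(0); U,S,V=np.linalg.svd(lid-c); print('lid c',c.round(4),'n',V[2].round(3),S.round(3),lid.min(0).round(3),lid.max(0).round(3))
    r=P[g&(P[...,2]>.053)&(P[...,2]<.066)][:,:2]; print('rim',cv2.minAreaRect((r*1000).astype(np.float32)))
    yt=P[y&(P[...,2]>.078)]; print('ytop',len(yt),cv2.minAreaRect((yt[:,:2]*1000).astype(np.float32)),yt[:,2].mean(),yt[:,2].max())
E
```

```text
scene 1924 270 [115 119 117 210  89  78  81  87  86  89  91  86  94  94  91  95  93  79
  63  67   0   0   0]
lid c [0.5717 0.233  0.1526] n [ 0.106 -0.973  0.204] [1.27  1.232 0.084] [0.505 0.211 0.09 ] [0.635 0.259 0.22 ]
rim ((580.7506103515625, 144.60179138183594), (131.36863708496094, 147.76702880859375), 6.078261852264404)
ytop 160 ((534.8840942382812, 136.89788818359375), (25.813072204589844, 125.67716979980469), 5.36480712890625) 0.08283827971155118 0.08746305696887324
side 2711 249 [160 180 177 108 121 126 120 110 115 120 130 121 131 125 125 157 155 161
 158 111   0   0   0]
lid c [0.5641 0.2416 0.158 ] n [-0.106  0.975 -0.194] [1.549 1.516 0.057] [0.502 0.22  0.09 ] [0.628 0.26  0.218]
rim ((571.3642578125, 150.76626586914062), (119.99887084960938, 148.7965545654297), 6.067631721496582)
ytop 212 ((553.1158447265625, 171.79922485351562), (189.02850341796875, 80.44715118408203), 61.11286544799805) 0.08279814007997127 0.09671916666809333
```

View pics/crop1.png

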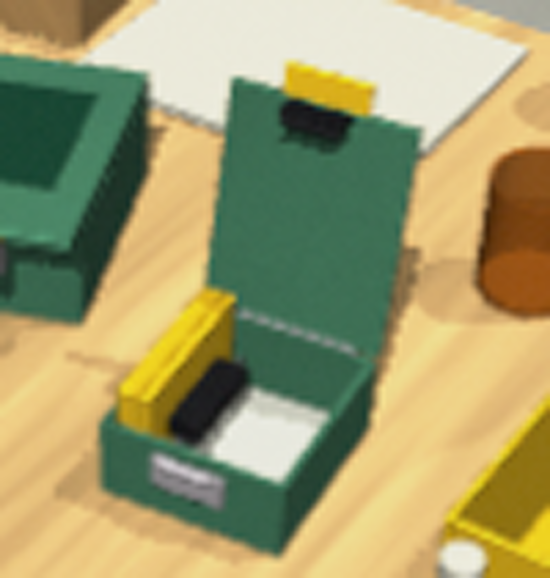

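The crop confirms it: the yellow cassette stands in the left slot, its black handle over the empty wide pocket, with the lid open and leaning back. The case yaw is about 6° and its centre is near (0.581, 0.144). Next is a hover above it.

```bash
cat >> h.py <<'E'
def plan(tgt,yaw=None,n=None):
    T=pose(); p=T[:3,3]; y0=np.arctan2(T[1,0],T[0,0]); dy=0 if yaw is None else np.degrees((np.radians(yaw)-y0+np.pi)%(2*np.pi)-np.pi)
    d=np.array(tgt)-p; n=n or int(np.ceil(max(np.linalg.norm(d)/.038,abs(dy)/4,1)))
    for i in range(n):
        a=y0+np.radians(dy)*i/n; Rm=R.from_euler('z',a).as_matrix()@np.diag([1,-1,-1.])
        print((Rm.T@d/n/.04).round(3).tolist(),round(-dy/n/4,3))
    o=ctrl.get_obs(); print(o['time_s'],p.round(4),np.degrees(y0).round(2))
C0=(.581,.144); YC=6.0
def case(x,y,c=C0,a=YC):
    a=np.radians(a); return np.array([c[0]+x*np.cos(a)-y*np.sin(a),c[1]+x*np.sin(a)+y*np.cos(a)])
E
python3 -c "
from h import *
plan([.54,.08,.24],96)"
```

```text
[0.721, -0.53, -0.048] -0.967
[0.755, -0.48, -0.048] -0.967
[0.786, -0.428, -0.048] -0.967
[0.813, -0.374, -0.048] -0.967
[0.836, -0.318, -0.048] -0.967
[0.856, -0.261, -0.048] -0.967
[0.872, -0.203, -0.048] -0.967
[0.883, -0.144, -0.048] -0.967
[0.891, -0.084, -0.048] -0.967
[0.895, -0.024, -0.048] -0.967
[0.894, 0.037, -0.048] -0.967
[0.89, 0.097, -0.048] -0.967
[0.881, 0.157, -0.048] -0.967
[0.868, 0.216, -0.048] -0.967
[0.852, 0.274, -0.048] -0.967
[0.832, 0.331, -0.048] -0.967
[0.807, 0.386, -0.048] -0.967
[0.779, 0.44, -0.048] -0.967
1.0 [ 0.2446 -0.4926  0.2055] 26.4
```

Emit:
step_arm(
  deltas=[
    {"dp":[0.72,-0.53,-0.05],"twist":-0.97},
    {"dp":[0.76,-0.48,-0.05],"twist":-0.97},
    {"dp":[0.79,-0.43,-0.05],"twist":-0.97},
    {"dp":[0.81,-0.37,-0.05],"twist":-0.97},
    {"dp":[0.84,-0.32,-0.05],"twist":-0.97},
    {"dp":[0.86,-0.26,-0.05],"twist":-0.97},
    {"dp":[0.87,-0.2,-0.05],"twist":-0.97},
    {"dp":[0.88,-0.14,-0.05],"twist":-0.97},
    {"dp":[0.89,-0.08,-0.05],"twist":-0.97},
  ],
  gripper=0.1,
  squeeze=35,
)

```text
time_s: 1.9
ee_pos: [0.3931, -0.205, 0.2237]
eef_rot: [3.141, 0.0, 1.073]
force: [0.9, -0.3, -0.3]
grip_width: 0.0516
grip_force: 0.0
```

Emit:
step_arm(
  deltas=[
    {"dp":[0.9,-0.02,-0.05],"twist":-0.97},
    {"dp":[0.89,0.04,-0.05],"twist":-0.97},
    {"dp":[0.89,0.1,-0.05],"twist":-0.97},
    {"dp":[0.88,0.16,-0.05],"twist":-0.97},
    {"dp":[0.87,0.22,-0.05],"twist":-0.97},
    {"dp":[0.85,0.27,-0.05],"twist":-0.97},
    {"dp":[0.83,0.33,-0.05],"twist":-0.97},
    {"dp":[0.81,0.39,-0.05],"twist":-0.97},
    {"dp":[0.78,0.44,-0.05],"twist":-0.97},
    {"dp":[0,0,0],"twist":0},
    {"dp":[0,0,0],"twist":0},
  ],
)

```text
time_s: 3.0
ee_pos: [0.54, 0.0806, 0.2411]
eef_rot: [-3.141, 0.0, 1.68]
force: [-0.5, 0.7, -0.0]
grip_width: 0.0521
grip_force: 0.0
```

```bash
python3 - <<'E'
from h import *
o=ctrl.get_obs(); print(o['time_s'],o['ee_pos'].__str__(),np.degrees(o['eef_rot']),o['grip_width'],np.array(o['qpos']).round(2))
im,d,P=grab('wrist'); save(im,'w1.png'); np.save('w1P.npy',P); np.save('w1I.npy',im)
E
```

```text
3.0 [0.54001432 0.08056106 0.24108987] [-1.79961599e+02  6.14733239e-03  9.62754211e+01] 0.05213204963020345 [ 0.08  0.27  1.48 -0.    1.4  -0.03]
```

View pics/w1.png

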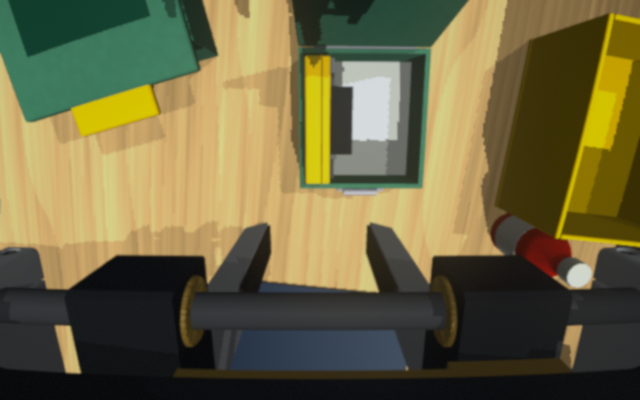

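The wrist view shows the case at (300–430, 47–187), the cassette at (304–331, 55–185) in the left slot, and the handle at (342,120). I'll fit the poses.

```bash
cat > m.py <<'E'
from h import *
def meas(im,P):
    im=im.astype(int); r=lambda m: cv2.minAreaRect((P[m][:,:2]*1000).astype(np.float32))
    reg=(abs(P[...,0]-.581)<.1)&(abs(P[...,1]-.144)<.1)
    g=reg&(im[...,1]>im[...,0]+10)&(im[...,2]<120)&(abs(P[...,2]-.06)<.005)
    g=cv2.morphologyEx(g.astype(np.uint8),cv2.MORPH_OPEN,np.ones((2,2)))>0
    print('rim',g.sum(),r(g),np.median(P[g][:,2]))
    y=reg&(im[...,0]>im[...,2]+80)&(im[...,1]>100)&(P[...,2]>.075)&(P[...,2]<.1)
    print('top',y.sum(),r(y),np.median(P[y][:,2]))
E
python3 - <<'E'
from m import *
im=np.load('w1I.npy');P=np.load('w1P.npy')
meas(im,P)
for r in (90,120,150):
  for c in range(298,436,4): print((r,c),P[r,c].round(4),im[r,c]) if c<306 or 326<c<334 or c>416 else 0
for c in (318,380):
  for r in list(range(44,58,3))+list(range(179,193,2)): print((r,c),P[r,c].round(4),im[r,c])
E
```

```text
rim 2599 ((590.07861328125, 144.2057647705078), (148.38792419433594, 162.25408935546875), 6.315164566040039) 0.059903390950810764
top 3163 ((534.1094360351562, 139.99429321289062), (23.81035614013672, 118.6728744506836), 5.7831292152404785) 0.08389991340648018
(90, 298) [5.078e-01 1.717e-01 1.000e-04] [ 90 101  71]
(90, 302) [0.5155 0.1686 0.06  ] [55 71 51]
(90, 330) [0.5425 0.1701 0.0825] [151 129  34]
(90, 418) [0.6363 0.1838 0.038 ] [42 47 37]
(90, 422) [0.6356 0.1826 0.0557] [48 62 48]
(90, 426) [0.6384 0.1827 0.0598] [ 81 135 103]
(90, 430) [ 6.606e-01  1.892e-01 -2.000e-04] [206 186 120]
(90, 434) [ 6.652e-01  1.897e-01 -2.000e-04] [214 182 118]
(120, 298) [0.5112 0.1377 0.0013] [95 97 66]
(120, 302) [0.5184 0.1395 0.0594] [58 79 57]
(120, 330) [0.5457 0.1428 0.0818] [124 108  37]
(120, 418) [0.6394 0.1528 0.0453] [45 50 39]
(120, 422) [0.6392 0.1531 0.0603] [ 67 108  83]
(120, 426) [0.6431 0.1535 0.061 ] [136 151 108]
(120, 430) [6.663e-01 1.552e-01 4.000e-04] [210 174 112]
(120, 434) [0.6707 0.1557 0.0014] [214 185 119]
(150, 298) [ 0.5145  0.1024 -0.0012] [96 94 64]
(150, 3
[... 776 characters left out ...]
8) [0.5419 0.0728 0.0613] [108 137 100]
(189, 318) [0.5435 0.0579 0.0015] [183 158 103]
(191, 318) [ 5.438e-01  5.500e-02 -5.000e-04] [198 162 104]
(44, 380) [0.5852 0.2185 0.0685] [48 79 62]
(47, 380) [0.5864 0.217  0.0626] [114 121 122]
(50, 380) [0.5873 0.2149 0.0594] [ 64 108  87]
(53, 380) [0.5881 0.2125 0.0569] [52 89 70]
(56, 380) [0.5913 0.213  0.0381] [44 71 57]
(179, 380) [0.6111 0.0837 0.0328] [47 56 43]
(181, 380) [0.6087 0.0837 0.0462] [48 58 44]
(183, 380) [0.607  0.0833 0.0564] [61 96 72]
(185, 380) [0.6065 0.0819 0.0606] [ 78 133 103]
(187, 380) [0.607  0.0796 0.0597] [ 99 139 118]
(189, 380) [0.6091 0.0757 0.0507] [165 167 166]
(191, 380) [0.6093 0.0737 0.0514] [195 172 143]
```

```bash
sed -i 's/C0=.*/C0=(.580,.146); YC=6.2/' h.py; python3 -c "
from h import *
plan([.534,.140,.0635],None,6)"
```

```text
[0.251, 0.003, 0.741] 0.0
[0.251, 0.003, 0.741] 0.0
[0.251, 0.003, 0.741] 0.0
[0.251, 0.003, 0.741] 0.0
[0.251, 0.003, 0.741] 0.0
[0.251, 0.003, 0.741] 0.0
3.05 [0.5399 0.0799 0.2412] 96.21
```

Emit:
step_arm(
  deltas=[
    {"dp":[0.5,0,0.45],"twist":0},
    {"dp":[0.5,0,0.5],"twist":0},
    {"dp":[0.5,0,0.8],"twist":0},
    {"dp":[0,0,0.9],"twist":0},
    {"dp":[0,0,0.9],"twist":0},
    {"dp":[0,0,0.55],"twist":0},
    {"dp":[0,0,0.33],"twist":0},
    {"dp":[0,0,0],"twist":0},
    {"dp":[0,0,0],"twist":0},
  ],
)

```text
time_s: 3.95
ee_pos: [0.5341, 0.1395, 0.0654]
eef_rot: [3.14, -0.0, 1.679]
force: [0.5, -0.2, -0.3]
grip_width: 0.0514
grip_force: 0.0
```

Emit:
step_arm(
  deltas=[
    {"dp":[0,0,0],"twist":0},
    {"dp":[0,0,0],"twist":0},
    {"dp":[0,0,0],"twist":0},
    {"dp":[0,0,0],"twist":0},
    {"dp":[0,0,0],"twist":0},
    {"dp":[0,0,0],"twist":0},
  ],
  gripper=-1,
  squeeze=40,
)

```text
time_s: 4.55
ee_pos: [0.5338, 0.14, 0.0646]
eef_rot: [3.141, -0.0, 1.68]
force: [-1.4, 0.1, 3.6]
grip_width: 0.0242
grip_force: 39.9
```

Emit:
step_arm(
  deltas=[
    {"dp":[0,0,-0.15],"twist":0},
    {"dp":[0,0,-0.25],"twist":0},
    {"dp":[0,0,-0.4],"twist":0},
    {"dp":[0,0,-0.4],"twist":0},
    {"dp":[0,0,-0.4],"twist":0},
    {"dp":[0,0,-0.4],"twist":0},
    {"dp":[0,0,-0.4],"twist":0},
    {"dp":[0,0,-0.35],"twist":0},
    {"dp":[0,0,0],"twist":0},
  ],
)

```text
time_s: 5.45
ee_pos: [0.5343, 0.1401, 0.1764]
eef_rot: [3.138, -0.0, 1.68]
force: [-1.2, 0.3, -2.5]
grip_width: 0.024
grip_force: 39.9
```

```bash
python3 - <<'E'
from h import *
P=np.load('sceneP.npy');im=np.load('sceneI.npy').astype(int)
m=(im[...,2]>im[...,0]+8)&(abs(P[...,2])<.012)&(abs(P[...,0]-.56)<.2)&(abs(P[...,1]+.19)<.2)
m=cv2.morphologyEx(m.astype(np.uint8),cv2.MORPH_OPEN,np.ones((3,3)))>0
print('mat',cv2.minAreaRect((P[m][:,:2]*1000).astype(np.float32)))
plan([.575,-.17,.2],96.2,12)
im,d,P=grab('wrist');save(im,'w2.png')
print(ctrl.get_obs()['grip_width'])
E
```

```text
mat ((564.7307739257812, -184.70748901367188), (219.92333984375, 256.9928894042969), 89.95806884765625)
[-0.651, 0.014, -0.049] 0.001
[-0.651, 0.014, -0.049] 0.001
[-0.651, 0.014, -0.049] 0.001
[-0.651, 0.014, -0.049] 0.001
[-0.651, 0.014, -0.049] 0.001
[-0.651, 0.014, -0.049] 0.001
[-0.651, 0.014, -0.049] 0.001
[-0.651, 0.014, -0.049] 0.001
[-0.651, 0.014, -0.049] 0.001
[-0.651, 0.014, -0.049] 0.001
[-0.651, 0.014, -0.049] 0.001
[-0.651, 0.015, -0.049] 0.001
5.45 [0.5343 0.1401 0.1764] 96.24
0.024006445710667283
```

View pics/w2.png

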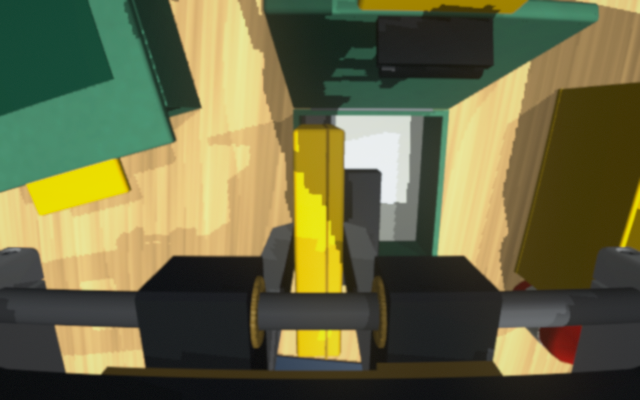

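```bash
python3 - <<'E'
from h import *
plan([.605,-.18,.1764],96.2,10)
E
```

```text
[-0.814, 0.09, -0.004] 0.001
[-0.814, 0.09, -0.004] 0.001
[-0.814, 0.09, -0.004] 0.001
[-0.814, 0.09, -0.004] 0.001
[-0.814, 0.09, -0.004] 0.001
[-0.814, 0.09, -0.004] 0.001
[-0.814, 0.09, -0.004] 0.001
[-0.814, 0.09, -0.004] 0.001
[-0.814, 0.09, -0.004] 0.001
[-0.814, 0.09, -0.004] 0.001
5.5 [0.5338 0.14   0.175 ] 96.24
```

Emit:
step_arm(
  deltas=[
    {"dp":[-0.3,0,0],"twist":0},
    {"dp":[-0.6,0.08,0],"twist":0},
    {"dp":[-0.8,0.1,0],"twist":0},
    {"dp":[-0.9,0.1,0],"twist":0},
    {"dp":[-0.9,0.1,0],"twist":0},
    {"dp":[-0.9,0.1,0],"twist":0},
    {"dp":[-0.9,0.1,0],"twist":0},
    {"dp":[-0.9,0.1,0],"twist":0},
    {"dp":[-0.9,0.1,0],"twist":0},
    {"dp":[-0.6,0.1,0],"twist":0},
    {"dp":[-0.4,0.1,0],"twist":0},
    {"dp":[0,0,0],"twist":0},
  ],
)

```text
time_s: 6.7
ee_pos: [0.6072, -0.1804, 0.1727]
eef_rot: [-3.14, -0.001, 1.677]
force: [0.1, 0.1, -2.2]
grip_width: 0.0238
grip_force: 39.9
```

Emit:
step_arm(
  deltas=[
    {"dp":[0,0,0.3],"twist":0},
    {"dp":[0,0,0.6],"twist":0},
    {"dp":[0,0,0.6],"twist":0},
    {"dp":[0,0,0.6],"twist":0},
    {"dp":[0,0,0.3],"twist":0},
    {"dp":[0,0,0.15],"twist":0},
    {"dp":[0,0,0.1],"twist":0},
    {"dp":[0,0,0],"twist":0},
    {"dp":[0,0,0],"twist":0},
  ],
)

```text
time_s: 7.6
ee_pos: [0.6082, -0.178, 0.0691]
eef_rot: [3.14, 0.001, 1.68]
force: [0.2, 0.0, -2.3]
grip_width: 0.0237
grip_force: 39.9
```

Emit:
step_arm(
  deltas=[
    {"dp":[0,0,0.05],"twist":0},
    {"dp":[0,0,0.05],"twist":0},
    {"dp":[0,0,0.03],"twist":0},
    {"dp":[0,0,0],"twist":0},
    {"dp":[0,0,0],"twist":0},
  ],
)

```text
time_s: 8.1
ee_pos: [0.608, -0.178, 0.0636]
eef_rot: [3.141, 0.0, 1.68]
force: [-1.9, 0.7, 4.4]
grip_width: 0.0238
grip_force: 39.9
```

Emit:
step_arm(
  deltas=[
    {"dp":[0,0,0],"twist":0},
    {"dp":[0,0,0],"twist":0},
    {"dp":[0,0,0],"twist":0},
    {"dp":[0,0,0],"twist":0},
    {"dp":[0,0,-0.14],"twist":0},
    {"dp":[0,0,-0.14],"twist":0},
    {"dp":[0,0,0],"twist":0},
  ],
  gripper=0.2,
)

```text
time_s: 8.8
ee_pos: [0.6083, -0.1781, 0.0755]
eef_rot: [3.14, 0.001, 1.68]
force: [1.0, -0.0, 0.2]
grip_width: 0.0564
grip_force: 0.0
```

Emit:
step_arm(
  deltas=[
    {"dp":[0,-0.15,0],"twist":0},
    {"dp":[0,-0.15,0],"twist":0},
    {"dp":[0,-0.1,0],"twist":0},
    {"dp":[0,-0.1,0],"twist":0},
    {"dp":[0,-0.1,0],"twist":0},
    {"dp":[0,-0.1,0],"twist":0},
    {"dp":[0,-0.1,0],"twist":0},
    {"dp":[0,-0.1,0],"twist":0},
    {"dp":[0,0,0],"twist":0},
  ],
)

```text
time_s: 9.7
ee_pos: [0.5715, -0.1819, 0.0742]
eef_rot: [-3.141, -0.0, 1.68]
force: [0.1, -0.0, 0.4]
grip_width: 0.056
grip_force: 0.0
```

Emit:
step_arm(
  deltas=[
    {"dp":[0,-0.1,0],"twist":0},
    {"dp":[0,-0.1,0],"twist":0},
    {"dp":[0,-0.1,0],"twist":0},
    {"dp":[0,-0.1,0],"twist":0},
    {"dp":[0,0,0],"twist":0},
    {"dp":[0,0,0],"twist":0},
    {"dp":[0,0,0],"twist":0},
  ],
)

```text
time_s: 10.4
ee_pos: [0.5562, -0.1836, 0.0743]
eef_rot: [3.141, 0.0, 1.68]
force: [1.0, 0.6, 0.7]
grip_width: 0.0566
grip_force: 0.0
```

Emit:
step_arm(
  deltas=[
    {"dp":[-0.4,0,-0.8],"twist":0},
    {"dp":[-0.8,0,-0.8],"twist":0},
    {"dp":[-0.8,0,-0.8],"twist":0},
    {"dp":[-0.8,0,-0.8],"twist":0},
    {"dp":[0,0,-0.5],"twist":0},
    {"dp":[0,0,0],"twist":0},
  ],
)

```text
time_s: 11.0
ee_pos: [0.569, -0.296, 0.225]
eef_rot: [3.138, 0.003, 1.679]
force: [0.3, 0.2, -0.2]
grip_width: 0.0562
grip_force: 0.0
```

```bash
python3 - <<'E'
from h import *
im,d,P=grab('wrist'); save(im,'w3.png'); im=im.astype(int)
y=(im[...,0]>im[...,2]+60)&(im[...,1]>90)&(abs(P[...,2]-.027)<.006)&(P[...,1]<-.05)&(abs(P[...,0]-.57)<.15)
y=cv2.morphologyEx(y.astype(np.uint8),cv2.MORPH_OPEN,np.ones((3,3)))>0
print(y.sum(),np.median(P[y][:,2]),cv2.minAreaRect((P[y][:,:2]*1000).astype(np.float32)))
k=(im.sum(2)<130)&(abs(P[...,2]-.051)<.006)&(P[...,1]<-.05)&(abs(P[...,0]-.57)<.15)
k=cv2.morphologyEx(k.astype(np.uint8),cv2.MORPH_OPEN,np.ones((3,3)))>0
print(k.sum(),np.median(P[k][:,2]),cv2.minAreaRect((P[k][:,:2]*1000).astype(np.float32)))
E
```

```text
8164 0.02690405914816399 ((555.7667846679688, -183.3008270263672), (80.01358795166016, 119.75933837890625), 6.440793037414551)
0 nan ((0.0, 0.0), (0.0, 0.0), 0.0)
  return _methods._mean(a, axis=axis, dtype=dtype,
  ret = ret.dtype.type(ret / rcount)
```

View pics/w3.png

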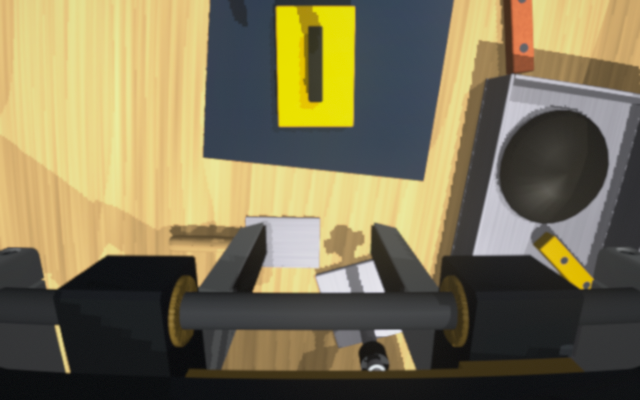

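The cassette lies flat on the mat with its handle up; cassette at (277–355, 6–127), handle at (315,64).

```bash
python3 -c "
from h import *
plan([.5558,-.1833,.20],96.4,3)"
```

```text
[0.938, -0.004, 0.189] -0.015
[0.938, -0.003, 0.189] -0.015
[0.938, -0.003, 0.189] -0.015
11.05 [ 0.5685 -0.2951  0.2227] 96.23
```

Emit:
step_arm(
  deltas=[
    {"dp":[0.7,0,0.2],"twist":-0.05},
    {"dp":[0.94,0,0.2],"twist":0},
    {"dp":[0.8,-0.01,0.2],"twist":0},
    {"dp":[0.37,0,0.8],"twist":0},
    {"dp":[0,0,0.9],"twist":0},
    {"dp":[0,0,0.9],"twist":0},
    {"dp":[0,0,0.9],"twist":0},
    {"dp":[0,0,0.4],"twist":0},
    {"dp":[0,0,0.2],"twist":0},
    {"dp":[0,0,0],"twist":0},
    {"dp":[0,0,0],"twist":0},
  ],
  gripper=-0.15,
)

```text
time_s: 12.15
ee_pos: [0.5556, -0.1831, 0.0348]
eef_rot: [3.141, 0.0, 1.684]
force: [0.1, -0.4, -0.3]
grip_width: 0.0399
grip_force: 0.0
```

Emit:
step_arm(
  deltas=[
    {"dp":[0,0,0.1],"twist":0},
    {"dp":[0,0,0.03],"twist":0},
    {"dp":[0,0,0],"twist":0},
  ],
)

```text
time_s: 12.45
ee_pos: [0.5554, -0.1833, 0.0292]
eef_rot: [3.141, 0.0, 1.683]
force: [-0.5, -0.4, -0.3]
grip_width: 0.0405
grip_force: 0.0
```

Emit:
step_arm(
  deltas=[
    {"dp":[0,0,0],"twist":0},
    {"dp":[0,0,0],"twist":0},
    {"dp":[0,0,0],"twist":0},
    {"dp":[0,0,0],"twist":0},
    {"dp":[0,0,0],"twist":0},
    {"dp":[0,0,-0.1],"twist":0},
    {"dp":[0,0,-0.3],"twist":0},
    {"dp":[0,0,-0.6],"twist":0},
    {"dp":[0,0,-0.8],"twist":0},
    {"dp":[0,0,-0.8],"twist":0},
    {"dp":[0,0,-0.6],"twist":0},
    {"dp":[0,0,0],"twist":0},
  ],
  gripper=-1,
  squeeze=45,
)

```text
time_s: 13.65
ee_pos: [0.5567, -0.1837, 0.1611]
eef_rot: [3.136, 0.003, 1.683]
force: [-0.2, -0.7, -2.7]
grip_width: 0.0139
grip_force: 45.0
```

```bash
python3 -c "
from h import *
print(case(.016,0)); plan([*case(.016,0),.155],96.2,10)"
```

```text
[0.59590642 0.14772799]
[0.812, 0.191, 0.015] 0.006
[0.812, 0.19, 0.015] 0.006
[0.813, 0.19, 0.015] 0.006
[0.813, 0.189, 0.015] 0.006
[0.813, 0.189, 0.015] 0.006
[0.813, 0.189, 0.015] 0.006
[0.813, 0.188, 0.015] 0.006
[0.813, 0.188, 0.015] 0.006
[0.813, 0.188, 0.015] 0.006
[0.813, 0.187, 0.015] 0.006
13.65 [ 0.5567 -0.1837  0.1611] 96.45
```

Emit:
step_arm(
  deltas=[
    {"dp":[0.3,0,0],"twist":0.06},
    {"dp":[0.6,0.2,0],"twist":0},
    {"dp":[0.8,0.2,0],"twist":0},
    {"dp":[0.9,0.2,0],"twist":0},
    {"dp":[0.95,0.2,0],"twist":0},
    {"dp":[0.95,0.2,0],"twist":0},
    {"dp":[0.95,0.2,0],"twist":0},
    {"dp":[0.95,0.2,0],"twist":0},
    {"dp":[0.8,0.2,0],"twist":0},
    {"dp":[0.53,0.2,0],"twist":0},
    {"dp":[0.3,0.1,0],"twist":0},
    {"dp":[0,0,0],"twist":0},
  ],
)

```text
time_s: 14.85
ee_pos: [0.5955, 0.1456, 0.1556]
eef_rot: [-3.139, 0.0, 1.681]
force: [0.6, -0.5, -2.4]
grip_width: 0.0137
grip_force: 45.0
```

```bash
python3 - <<'E'
from h import *
plan([*case(.016,0),.12],96.2,1)
im,d,P=grab('wrist'); save(im,'w4.png'); im=im.astype(int)
c,s=np.cos(np.radians(6.2)),np.sin(np.radians(6.2))
X=P[...,0]-C0[0];Y=P[...,1]-C0[1];cx=X*c+Y*s;cy=-X*s+Y*c
zt=np.array(ctrl.get_obs()['ee_pos'])[2]-.0023
y=(im[...,0]>im[...,2]+60)&(im[...,1]>90)&(abs(P[...,2]-zt)<.006)
y=cv2.morphologyEx(y.astype(np.uint8),cv2.MORPH_OPEN,np.ones((3,3)))>0
print(y.sum(),cv2.minAreaRect(np.stack([cx[y],cy[y]],1).astype(np.float32)*1000),np.percentile(cx[y],[1,99]),np.percentile(cy[y],[1,99]), np.median(P[y][:,2]))
g=(im[...,1]>im[...,0]+8)&(abs(P[...,2]-.06)<.003)&(abs(cx)<.08)&(abs(cy)<.08)
print(g.sum(),np.percentile(cx[g],[.5,99.5]),np.percentile(cy[g],[.5,99.5]))
E
```

```text
[0.052, 0.017, 0.889] 0.024
14.85 [0.5955 0.1456 0.1556] 96.3
14884 ((16.37858009338379, 22.857120513916016), (80.33247375488281, 69.85772705078125), 0.05113571509718895) [-0.02251938  0.05526892] [-0.01006947  0.05732966] 0.15339998905010943
2113 [-0.06551896  0.06377255] [-0.04948657  0.07080592]
```

View pics/w4.png

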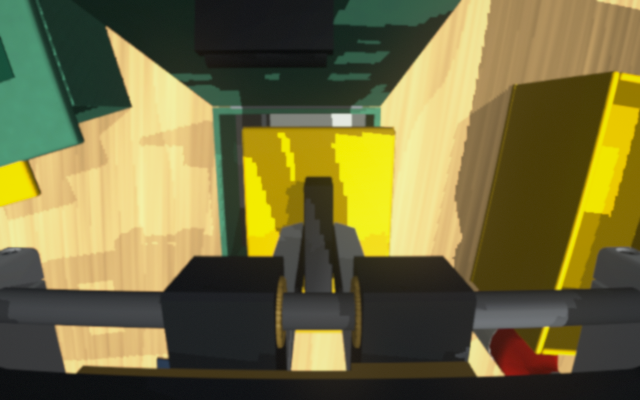

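The cassette is held level, handle up, over the pocket; its top is at (243–394, 127+), and it is centred to within about 2 mm. Now lowering.

Emit:
step_arm(
  deltas=[
    {"dp":[0.05,-0.01,0.3],"twist":0.02},
    {"dp":[0,0,0.6],"twist":0},
    {"dp":[0,0,0.6],"twist":0},
    {"dp":[0,0,0.4],"twist":0},
    {"dp":[0,0,0.3],"twist":0},
    {"dp":[0,0,0.2],"twist":0},
    {"dp":[0,0,0.2],"twist":0},
    {"dp":[0,0,0.1],"twist":0},
    {"dp":[0,0,0],"twist":0},
  ],
)

```text
time_s: 15.8
ee_pos: [0.5955, 0.1461, 0.0488]
eef_rot: [-3.141, 0.0, 1.678]
force: [-0.7, -0.9, -1.8]
grip_width: 0.0137
grip_force: 45.0
```

Emit:
step_arm(
  deltas=[
    {"dp":[0.03,0,0.1],"twist":0},
    {"dp":[0,0,0.1],"twist":0},
    {"dp":[0,0,0.1],"twist":0},
    {"dp":[0,0,0.1],"twist":0},
    {"dp":[0,0,0.05],"twist":0},
    {"dp":[0,0,0],"twist":0},
    {"dp":[0,0,0],"twist":0},
  ],
)

```text
time_s: 16.5
ee_pos: [0.5955, 0.1474, 0.0311]
eef_rot: [3.142, -0.0, 1.678]
force: [0.4, 0.2, -2.9]
grip_width: 0.0137
grip_force: 45.0
```

Emit:
step_arm(
  deltas=[
    {"dp":[0,0,0.03],"twist":0},
    {"dp":[0,0,0.02],"twist":0},
    {"dp":[0,0,0],"twist":0},
  ],
)

```text
time_s: 16.8
ee_pos: [0.5957, 0.1474, 0.0301]
eef_rot: [3.141, -0.0, 1.678]
force: [-4.2, -0.1, 7.5]
grip_width: 0.0136
grip_force: 45.0
```

Emit:
step_arm(
  deltas=[
    {"dp":[0,0,0],"twist":0},
    {"dp":[0,0,0],"twist":0},
    {"dp":[0,0,0],"twist":0},
    {"dp":[0,0,-0.2],"twist":0},
    {"dp":[0,0,-0.6],"twist":0},
    {"dp":[0,0,-0.9],"twist":0},
    {"dp":[-0.4,0,-0.9],"twist":0},
    {"dp":[-0.8,0,-0.9],"twist":0},
    {"dp":[-0.8,0,-0.5],"twist":0},
    {"dp":[0,0,0],"twist":0},
    {"dp":[0,0,0],"twist":0},
  ],
  gripper=-0.2,
)

```text
time_s: 17.9
ee_pos: [0.604, 0.0676, 0.1894]
eef_rot: [3.141, -0.0, 1.677]
force: [-0.2, 1.0, 0.5]
grip_width: 0.0372
grip_force: 0.0
```

```bash
python3 - <<'E'
from h import *
im,d,P=grab('wrist'); save(im,'w5.png'); im=im.astype(int)
c,s=np.cos(np.radians(6.2)),np.sin(np.radians(6.2))
X=P[...,0]-C0[0];Y=P[...,1]-C0[1];cx=X*c+Y*s;cy=-X*s+Y*c
y=(im[...,0]>im[...,2]+50)&(im[...,1]>60)&(abs(P[...,2]-.028)<.005)&(abs(cx)<.07)&(abs(cy)<.07)
y=cv2.morphologyEx(y.astype(np.uint8),cv2.MORPH_OPEN,np.ones((3,3)))>0
print(y.sum(),cv2.minAreaRect(np.stack([cx[y],cy[y]],1).astype(np.float32)*1000),np.percentile(P[y][:,2],[2,50,98]))
h=(abs(cx-.016)<.005)&(abs(cy)<.025); print('handle z',np.median(P[h][:,2]))
# lid, inner face
im,d,P=grab('side');X=P[...,0]-C0[0];Y=P[...,1]-C0[1];cx=X*c+Y*s;cy=-X*s+Y*c
m=(abs(cx)<.05)&(P[...,2]>.09)&(P[...,2]<.26)&(cy>.05)&(cy<.18)
print('lid outer y at z:',[(z,round(float(np.median(cy[m&(abs(P[...,2]-z)<.005)])),4)) for z in (.1,.14,.18,.21,.225,.235)])
print(ctrl.get_obs()['time_s'],ctrl.get_obs()['ee_pos'])
E
```

```text
9531 ((17.008602142333984, -0.1588134765625), (119.56578063964844, 80.06986999511719), 89.92430114746094) [0.02622253 0.02792589 0.02948707]
handle z 0.3686210748215615
lid outer y at z: [(0.1, 0.0851), (0.14, 0.0935), (0.18, 0.1012), (0.21, 0.1073), (0.225, 0.1093), (0.235, 0.1098)]
18.0 [0.60352593 0.06861136 0.18822093]
```

View pics/w5.png

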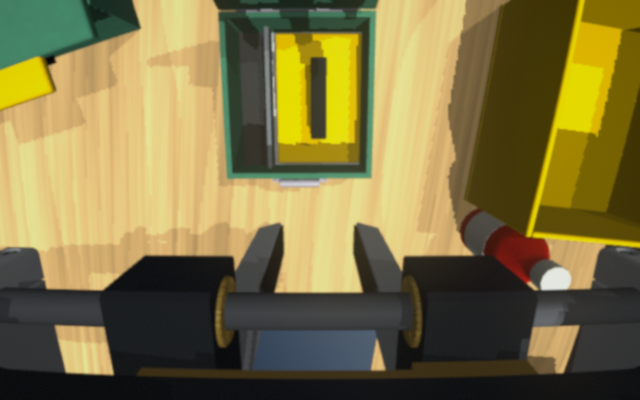

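The cassette (275–360, 32–165) sits flat and centred in the pocket, handle up. The lid stands at about 1.77 rad. Next I take the closed fingers over and behind it.

Emit:
step_arm(
  deltas=[
    {"dp":[0,0,-0.7],"twist":0},
    {"dp":[0,-0.1,-0.9],"twist":0},
    {"dp":[0.2,-0.1,-0.9],"twist":0},
    {"dp":[0.7,-0.1,0],"twist":0},
    {"dp":[0.9,-0.1,0],"twist":0},
    {"dp":[0.9,0,0],"twist":0},
    {"dp":[0.9,0,0],"twist":0},
    {"dp":[0.9,0,0],"twist":0},
    {"dp":[0.8,0,0],"twist":0},
    {"dp":[0.4,0,0],"twist":0},
    {"dp":[0,0,0],"twist":0},
    {"dp":[0,0,0],"twist":0},
  ],
  gripper=-1,
)

```text
time_s: 19.2
ee_pos: [0.5637, 0.2924, 0.2886]
eef_rot: [-3.141, 0.0, 1.678]
force: [0.1, -0.5, 0.6]
grip_width: 0.0003
grip_force: 0.0
```

```bash
python3 - <<'E'
from h import *
p=np.array(ctrl.get_obs()['ee_pos']);c,s=np.cos(np.radians(6.2)),np.sin(np.radians(6.2));X,Y=p[:2]-C0
print('case xy',X*c+Y*s,-X*s+Y*c,p,np.array(ctrl.get_obs()['qpos']).round(2))
prev=None
for f in np.arange(1.6,0.05,-.1):
    r=.125; q=np.array([.07-r*np.cos(f)+.008*np.sin(f)+.008, .0605+r*np.sin(f)+.008*np.cos(f)])
    print(round(f,2),q.round(4),'' if prev is None else ((q-prev)/.04*[1,-1]).round(2)); prev=q
E
```

```text
case xy -0.00034561530291497486 0.14729252937315657 [0.56374891 0.29239368 0.28856656] [ 0.42  0.46  1.12 -0.    1.57  0.31]
1.6 [0.0896 0.1852] 
1.5 [0.0771 0.1858] [-0.31 -0.01]
1.4 [0.0646 0.185 ] [-0.31  0.02]
1.3 [0.0523 0.1831] [-0.31  0.05]
1.2 [0.0402 0.1799] [-0.3   0.08]
1.1 [0.0284 0.1755] [-0.29  0.11]
1.0 [0.0172 0.17  ] [-0.28  0.14]
0.9 [0.0066 0.1634] [-0.27  0.17]
0.8 [-0.0033  0.1557] [-0.25  0.19]
0.7 [-0.0125  0.1471] [-0.23  0.21]
0.6 [-0.0206  0.1377] [-0.2   0.24]
0.5 [-0.0279  0.1274] [-0.18  0.26]
0.4 [-0.034   0.1165] [-0.15  0.27]
0.3 [-0.0391  0.1051] [-0.13  0.29]
0.2 [-0.0429  0.0932] [-0.1  0.3]
0.1 [-0.0456  0.0809] [-0.07  0.31]
```

Emit:
step_arm(
  deltas=[
    {"dp":[0,0,0.7],"twist":0},
    {"dp":[0,0,0.8],"twist":0},
    {"dp":[0,0,0.7],"twist":0},
    {"dp":[0,0,0.35],"twist":0},
    {"dp":[-0.3,0,0],"twist":0},
    {"dp":[-0.3,0,0],"twist":0},
    {"dp":[-0.28,0,0],"twist":0},
    {"dp":[-0.28,0,0],"twist":0},
    {"dp":[-0.28,0,0],"twist":0},
    {"dp":[0,0,0],"twist":0},
  ],
)

```text
time_s: 20.2
ee_pos: [0.5703, 0.234, 0.1875]
eef_rot: [3.141, 0.0, 1.676]
force: [-0.6, 0.7, -0.0]
grip_width: 0.0004
grip_force: 0.0
```

Emit:
step_arm(
  deltas=[
    {"dp":[-0.31,0,0],"twist":0},
    {"dp":[-0.31,0,0.02],"twist":0},
    {"dp":[-0.31,0,0.05],"twist":0},
    {"dp":[-0.3,0,0.08],"twist":0},
    {"dp":[-0.29,0,0.11],"twist":0},
    {"dp":[-0.28,0,0.14],"twist":0},
    {"dp":[-0.27,0,0.17],"twist":0},
    {"dp":[-0.25,0,0.19],"twist":0},
    {"dp":[0,0,0],"twist":0},
  ],
)

```text
time_s: 21.1
ee_pos: [0.5794, 0.1419, 0.1551]
eef_rot: [-3.139, 0.0, 1.676]
force: [0.8, 0.3, 0.1]
grip_width: 0.0005
grip_force: 0.0
```

Emit:
step_arm(
  deltas=[
    {"dp":[-0.23,0,0.21],"twist":0},
    {"dp":[-0.2,0,0.24],"twist":0},
    {"dp":[-0.18,0,0.26],"twist":0},
    {"dp":[-0.15,0,0.27],"twist":0},
    {"dp":[-0.13,0,0.29],"twist":0},
    {"dp":[0,0,0],"twist":0},
  ],
)

```text
time_s: 21.7
ee_pos: [0.5828, 0.1072, 0.1037]
eef_rot: [-3.138, 0.0, 1.677]
force: [0.3, -0.4, 0.1]
grip_width: 0.0007
grip_force: 0.0
```

```bash
cat > lid.py <<'E'
from h import *
im,d,P=grab('side');c,s=np.cos(np.radians(6.2)),np.sin(np.radians(6.2))
X=P[...,0]-C0[0];Y=P[...,1]-C0[1];cx=X*c+Y*s;cy=-X*s+Y*c
im=im.astype(int)
m=(abs(cx)<.06)&(P[...,2]>.055)&(P[...,2]<.24)&(abs(cy)<.14)&(im[...,1]>im[...,0]+8)
for y in np.arange(-.09,.08,.02):
    k=m&(abs(cy-y)<.006); print(round(y,2),k.sum(),np.median(P[k][:,2]).round(4) if k.any() else '')
o=ctrl.get_obs();p=o['ee_pos'];X,Y=p[0]-C0[0],p[1]-C0[1];print('tcp case',X*c+Y*s,-X*s+Y*c,p[2],o['force'],o['time_s'])
E
python3 lid.py
```

```text
-0.09 0 
-0.07 139 0.107
-0.05 139 0.1017
-0.03 201 0.0966
-0.01 190 0.0906
0.01 198 0.0847
0.03 211 0.0794
0.05 218 0.0731
0.07 172 0.0672
tcp case -0.0009933001590618053 -0.038505303811735794 0.10477739495097085 [-0.12332906  0.19201166  0.30258681] 21.75
```

Emit:
step_arm(
  deltas=[
    {"dp":[-0.15,0,0.1],"twist":0},
    {"dp":[-0.15,0,0.15],"twist":0},
    {"dp":[-0.1,0,0.2],"twist":0},
    {"dp":[0,0,0.1],"twist":0},
    {"dp":[0,0,0.1],"twist":0},
    {"dp":[0,0,0.05],"twist":0},
    {"dp":[0,0,0],"twist":0},
    {"dp":[0,0,0],"twist":0},
  ],
)

```text
time_s: 22.55
ee_pos: [0.5854, 0.0918, 0.0787]
eef_rot: [3.141, 0.001, 1.678]
force: [-3.6, -3.7, 9.3]
grip_width: 0.0004
grip_force: 4.5
```

Emit:
step_arm(
  deltas=[
    {"dp":[0,0,0.05],"twist":0},
    {"dp":[0,0,0.05],"twist":0},
    {"dp":[0,0,0.05],"twist":0},
    {"dp":[0,0,0],"twist":0},
  ],
)

```text
time_s: 22.95
ee_pos: [0.5856, 0.0917, 0.0722]
eef_rot: [3.141, 0.001, 1.678]
force: [-0.9, -3.9, 5.1]
grip_width: 0.0003
grip_force: 2.2
```

Past the catch, it seems. I'll keep pressing down to the stop.

Emit:
step_arm(
  deltas=[
    {"dp":[0,0,0.05],"twist":0},
    {"dp":[0,0,0.04],"twist":0},
    {"dp":[0,0,0.03],"twist":0},
    {"dp":[0,0,0],"twist":0},
    {"dp":[0,0,0],"twist":0},
  ],
)

```text
time_s: 23.45
ee_pos: [0.5855, 0.0922, 0.0684]
eef_rot: [3.141, 0.0, 1.678]
force: [-6.5, -2.4, 17.9]
grip_width: 0.0005
grip_force: 9.0
```

Emit:
step_arm(
  deltas=[
    {"dp":[0,0,0.02],"twist":0},
    {"dp":[0,0,0.01],"twist":0},
    {"dp":[0,0,0],"twist":0},
  ],
)

```text
time_s: 23.75
ee_pos: [0.5856, 0.0922, 0.0683]
eef_rot: [3.14, 0.0, 1.678]
force: [-12.0, -3.1, 28.4]
grip_width: 0.0006
grip_force: 14.0
```

Emit:
step_arm(
  deltas=[
    {"dp":[0,0,-0.2],"twist":0},
    {"dp":[0,0,-0.5],"twist":0},
    {"dp":[0,0,-0.8],"twist":0},
    {"dp":[-0.5,0,-0.8],"twist":0},
    {"dp":[-0.9,0,-0.8],"twist":0},
    {"dp":[-0.9,0,0],"twist":0},
    {"dp":[-0.5,0,0],"twist":0},
    {"dp":[0,0,0],"twist":0},
    {"dp":[0,0,0],"twist":0},
  ],
)

```text
time_s: 24.65
ee_pos: [0.5971, -0.0189, 0.1894]
eef_rot: [-3.141, -0.001, 1.677]
force: [-0.0, 0.7, 0.3]
grip_width: 0.0007
grip_force: 0.0
```

```bash
python3 lid.py; python3 -c "
from h import *
im,d,P=grab('scene'); save(im,'s2.png')"
```

```text
-0.09 62 0.0674
-0.07 134 0.0675
-0.05 124 0.0677
-0.03 128 0.0682
-0.01 146 0.0684
0.01 151 0.0681
0.03 162 0.0683
0.05 156 0.0678
0.07 150 0.0665
tcp case -0.0007777569056754384 -0.16527291215977516 0.1894489426955726 [0.82804637 0.77366684 0.48704912] 24.7
```

View pics/s2.png

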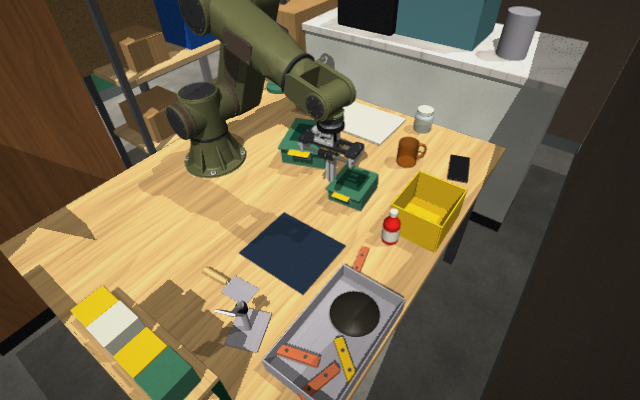

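The lid at (353,187) is flat and shut at z 0.068 all over. The bystanders — bottle (391,228), mug (408,152), wedge (360,260), spatula and stand — are where they were.

```bash
python3 -c "
from station import ctrl
print(ctrl.hand_in())"
```

```text
the job is handed in; nothing more can be done
None
```

The job is handed in: the cassette lies flat, handle up, in the wide pocket, the lid is pressed past its catch and measured fully shut, and the bystanders are where they were; it took about 25 s of the 72 s allowed.

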